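# Clamp a lock exhibit on the inclined examination stand

## Robot

A 7-joint arm with a two-finger parallel gripper is mounted at the origin on the work surface. World frame = base frame: x ahead of the robot, y to its left, z up, the work surface at z = 0. Lengths are in m, angles in rad, forces in N, time in s.
With the tool pointing down it reaches from about 0.4 to 0.85 m from the base axis. Payload 10.4 kg.
Tool frame: the origin (TCP) lies midway between the tips of the shut fingers; the grasp point (between the pads) lies 19 mm behind it; z points along the fingers, x is the direction in which the jaws open and shut, and the axes are right-handed (so a half turn about z gives the same grasp; the last joint's range is limited). The gripper opens to 87 mm and grips with 3 to 60 N. Pads are 19 mm wide; open, the fingers measure 117 mm over their backs; the gripper's body (75 mm by 190 mm) begins 51 mm behind the grasp point.
Start: joints at [-1.37, 0.332, -0.065, 1.46, 0.022, 1.35, -0.088], TCP at [0.139, 0.609, 0.223] pointing down, gripper open.
Joint ranges: [-2.6, 2.6], [-0.5, 2.12], [-1.47, 1.34], [0.16, 2.42], [-1.27, 4.41], [0.06, 2.06], [-2.6, 2.6]. Speed limits (rad/s): [2.22, 2.22, 2.79, 2.79, 3.14, 3.14, 3.14].

## Interface

Orientations are given as a unit quaternion [x, y, z, w].
In Python, from bench import r gives the robot as it stands. The module is installed in compiled form; this text tells all that it offers.
- The arm moves only by the tool play_rows, never from a script. Its argument "commands" is a list of rows, each a list of 7 numbers: the shift along the world's x, y, z in cm, then the turn, a rotation vector about the world's x, y, z in rad, then the finger opening in cm, from 0 to 8.7. A call has 1 to 20 rows; each row shifts and turns the commanded pose from where the row before left it; what a row does not reach is not made up. A row lasts 1/8 s, in which the tool goes at most 62.5 mm and 10.7 degrees, less where a joint would pass 70% of its speed; a pose out of reach is approached as far as the arm can. A call is refused whole if a number of a shift passes 6.25 or a number of a turn 0.188, either way. A call with a gripper value outside its range is refused whole. The fingers move at their own pace and stop on an object; "grip_force" is the grip in N (left out, the last holds). Time passes only in rows, so rows that do not move let the fingers close. It gives the time, the measured TCP pose, the force and the opening at its end, in the units of the state.
- r.read_state(): the state, without advancing time (a new reading comes with each control period).
- r.camera(name): name is "side" or "top"; returns a dict with "img" (420x560x3 uint8, red, green, blue), "K" (3x3 intrinsics, pixels), "camera_from_world" (4x4, takes a point from world to camera coordinates). Camera axes: x right, y down, z forward; pixel columns grow to the right and rows downward; lengths in m; the calibration is good to about 2 mm. A picture is of the moment at which its call begins. There is no depth.
- r.close_job(): hands the job in, once; it reports no verdict.
The state is a dict: "time": time; "joint_positions": joint angles; "joint_vel": joint speeds; "joint_torque": joint torques, N m; "ee_pos": TCP position; "eef_rot": TCP orientation; "ft_force": force on the tool from outside, world axes, zero at the start; "torque": the same for the moment, N m; "width": finger opening in m.
Only numpy, scipy, OpenCV 4.12 (cv2) and the standard library are available. Lean on these libraries where they do the work, as an engineer would, in place of code of your own. Each camera call takes 0.05 s, during which the arm holds its last target. There are 200 camera calls.

## Task

Set the lock on its plate squarely onto the raised seat of the inclined stand so that it lies flush, edges matching. Then fit the square box key straight onto the clamp screw's head, in line with the leaning screw before any turning, and with the key turn the screw clockwise a quarter turn to its stop so that its toe swings over the plate. Finally stand the key upright on the bench, leaving the other things on the bench alone and turning the screw with the key only.

Things in the scene. Friction and masses are not known exactly. Their poses are not given: they have to be found in the camera images.
- exhibit_grip (a point): Exhibit: aluminium plate 120 (x) x 90 (y) x 10 mm with an upright steel lock case, 26 (x) x 60 (y) x 44 mm tall, bolted on its middle. Loose, 0.4-0.7 kg, starts flat on the bench. The point is on the case's centre line, 36 mm above the plate's underside, 18 mm below the case's top; x along the plate's long side, z up out of the plate. Take the case across its 26 mm thickness (along x).
- stand: Fixed grey inclined stand, 160 (x) x 190 (y) mm, origin at the centre of its underside, x level towards its high side. Its deck slopes 0.2 rad, low side roughly towards the robot, and is 58 mm high at the middle. It carries the seat and, to the seat's +y side, the clamp screw.
- seat (a point): Centre of the top face of the raised aluminium seat block on the stand, 120 (x) x 90 (y) mm, 10 mm above the deck. Axes lean with the deck: z normal to the seat (0.2 rad off vertical, towards the low side), x uphill along the seat's long side, y level. A steel lip along the low edge (x = -64 to -72 mm) rises 6 mm above the seat. The plate belongs centred here, long side along x, either way round.
- screw_head (a point): Clamp screw, square to the deck (leans 0.2 rad), 73 mm to the seat's +y. Steel head 20 x 20 mm, sides 14 mm tall, then a 5 mm tapered nose. The point is on the axis, 10 mm above the 38 mm round flange at the head's foot. z up the axis; x along the toe, a flat arm 16 mm wide, 8 mm thick, 44 mm long from the axis, top level with the flange; head sides parallel to x and y. Moves with the screw.
- screw (a joint): Turn of the clamp screw in rad, clockwise seen from above: 0 = toe points uphill (seat +x), 1.57 = toe over the plate's edge, stop at 1.62. Starts at 0 to 0.2. Turns lightly (about 0.06 N m), stays where left, sinks 1.9 mm per rad; the toe starts about 4 mm above the top of a seated plate and ends about 1 mm above it.
- key_grip (a point): Box key: loose tool 105 mm tall, 0.25-0.5 kg, standing upright on the bench, mouth down. Square dark steel foot 44 x 44 x 32 mm, 20 mm neck, square black handle 30 x 30 mm from 51 to 105 mm above the mouth. The point is the handle's centre, on the axis, 78 mm above the mouth; z up the axis towards the handle; x and y square to the flats of handle, foot and socket alike.
- key_mouth (a point): Centre of the key's lower face, 78 mm below key_grip along the key's axis; same axes. Here opens the square socket, 23 x 23 mm, 24 mm deep, flared 4 mm at the mouth. Fully fitted on the screw, the foot rests on the screw's flange (mouth 10 mm below the screw_head point).
- round_tool: Bystander: round steel tool standing upright, 38 mm across the foot, 32 mm across the handle, 100 mm tall. Origin at the centre of its underside. Not used; leave it alone.
- bottle: Bystander: brown glass bottle, 64 mm across, 200 mm tall, origin at the centre of its underside. Leave it alone.
- jar: Bystander: small powder jar with a black lid, 52 mm across, 45 mm tall, origin at the centre of its underside. Leave it alone.
- mug: Bystander: white mug, 80 mm across, 95 mm tall, handle at its +y, origin at the centre of its underside. Leave it alone.
- jar_b: Bystander: second small powder jar, 52 mm across, 45 mm tall, origin at the centre of its underside. Leave it alone.
- jar_c: Bystander: larger jar with a white lid, 64 mm across, 60 mm tall, origin at the centre of its underside. Leave it alone.
- case: Bystander: black case lying flat, 60 x 160 x 40 mm, origin at the centre of its underside. Leave it alone.
Not all that is in view belongs to the job. Leave any red look-alike of the part that bears key_grip alone.

How it is judged:
On the way, in this order (a step that is already met when the one before it is completed fails the run):
1. the exhibit lies flush on the seat, edges matching, released, with the screw not yet turned (x of exhibit_grip in the frame of seat between -0.006 and 0.006 m and y of exhibit_grip in the frame of seat between -0.006 and 0.006 m and z of exhibit_grip in the frame of seat between 0.032 and 0.04 m and angle between the x axis of exhibit_grip and the x axis of seat, either way round below 0.09 rad and angle between the z axis of exhibit_grip and the z axis of seat, either way round below 0.06 rad and contact force between the fingers and exhibit below 0.2 N and value of joint screw below 0.4 rad), for 0.2 s.
2. the key sits fully on the screw's head in line with it, the screw not yet turned (x of key_mouth in the frame of screw_head between -0.004 and 0.004 m and y of key_mouth in the frame of screw_head between -0.004 and 0.004 m and z of key_mouth in the frame of screw_head between -0.014 and -0.004 m and angle between the z axis of key_mouth and the z axis of screw_head, either way round below 0.09 rad and value of joint screw below 0.4 rad), for 0.2 s.
3. the screw has been turned to its stop (value of joint screw above 1.35 rad), for 0.1 s.
At the end, for the whole second after the job is handed in: Plate on the seat: centre within 6 mm along each seat axis, turned under 0.09 rad, tilt under 0.06 rad, height within 4 mm; screw past 1.35 rad; key upright (0.1 rad) on the bench, mouth under 5 mm above it; both at rest (x of exhibit_grip in the frame of seat between -0.006 and 0.006 m and y of exhibit_grip in the frame of seat between -0.006 and 0.006 m and z of exhibit_grip in the frame of seat between 0.032 and 0.04 m and angle between the x axis of exhibit_grip and the x axis of seat, either way round below 0.09 rad and angle between the z axis of exhibit_grip and the z axis of seat, either way round below 0.06 rad and value of joint screw above 1.35 rad and angle between key_mouth's own z axis and vertical below 0.1 rad and height (world z) of key_mouth below 0.005 m and linear speed of each of key, exhibit below 0.02 m/s); the robot touches nothing.
It fails at once if the screw is turned while the key is not in line with its axis (over 0.15 rad) (velocity of joint screw above 0.3 rad/s and angle between the z axis of key_mouth and the z axis of screw_head, either way round above 0.15 rad).
It fails at once if the screw is turned with the fingers (velocity of joint screw above 0.3 rad/s and contact force between the fingers and screw above 1 N).
It fails at once if a bystander is displaced by more than 40 mm (distance of any of round_tool, bottle, jar, mug, jar_b, jar_c, case from where it was at the start of the episode above 0.04 m).
It also fails if it takes over 64 s, if anything falls off the work surface, if the arm or the gripper's body presses on something with over 40 N, if the wrist force passes 120 N, or if a joint passes its speed limit or range.

## Working session

There is one attempt and no reset: what is moved stays moved. The work goes in short steps, Python scripts to look and compute and a tool call to move; the robot and the scene stay as the last step left them, time stands still between calls to the robot, and variables do not carry over. Pictures are saved under pics/ and viewed, about 8 in all and at most 12, crops included, and the job is handed in when it is done.

Besides the shell and the picture viewer there is one more tool, called after "Call:" in YAML: its name, and indented under it one key for each argument. play_rows: Moves the arm, as the interface text tells. Its arguments: {"type":"object","properties":{"commands":{"type":"array","items":{"type":"array","items":{"type":"number"}}},"grip_force":{"type":"number"}},"required":["commands"]}

```bash
mkdir -p pics; cat > h.py <<'E'
import numpy as np, cv2
from bench import r
from scipy.spatial.transform import Rotation as R
def snap(n,f):
    c=r.camera(n); cv2.imwrite(f,c["img"][:,:,::-1]); np.savez(f+".npz",**c); return c
def load(f): return dict(np.load(f+".npz"))
def proj(c,p):
    p=np.atleast_2d(p); T=c["camera_from_world"]; q=p@T[:3,:3].T+T[:3,3]; u=q@c["K"].T; return u[:,:2]/u[:,2:]
def ray(c,uv):
    T=c["camera_from_world"]; o=-T[:3,:3].T@T[:3,3]; d=T[:3,:3].T@np.linalg.solve(c["K"],[uv[0],uv[1],1]); return o,d
def onz(c,uv,z):
    o,d=ray(c,uv); return o+d*(z-o[2])/d[2]
E
python3 - <<'E'
from h import *
for n in("side","top"):
    c=snap(n,f"pics/{n}0.png"); o,d=ray(c,(280,210)); print(n,o.round(3),d.round(3),c["K"][0,0])
s=r.read_state(); print(s)
E
```

```text
side [ 0.012 -0.931  1.061] [ 0.386  0.602 -0.699] 464.2144483067265
top [ 0.337 -0.043  1.299] [ 0.179  0.004 -0.984] 482.3210726797613
{'time': 0.1, 'joint_positions': array([-1.3696019 ,  0.33280125, -0.06470966,  1.46084233,  0.02157907,
        1.34984333, -0.08847128]), 'joint_vel': array([ 0.00145196, -0.00213675,  0.0003933 , -0.00251726,  0.00136343,
        0.00035603, -0.00128119]), 'joint_torque': array([ 2.01682014e-03, -6.24539852e+01,  2.47730588e-02, -3.90716779e+01,
       -6.15633326e-02,  3.66492814e-02,  1.14427617e-04]), 'ee_pos': array([0.13862431, 0.60910313, 0.22184529]), 'eef_rot': array([ 7.81626419e-01,  6.23746567e-01, -4.60162012e-04,  3.85044583e-04]), 'ft_force': array([ 0.86277678, -0.26360076,  0.74542137]), 'torque': array([ 0.00735215,  0.01394242, -0.00627085]), 'width': 0.08719654021727084}
```

View pics/top0.png

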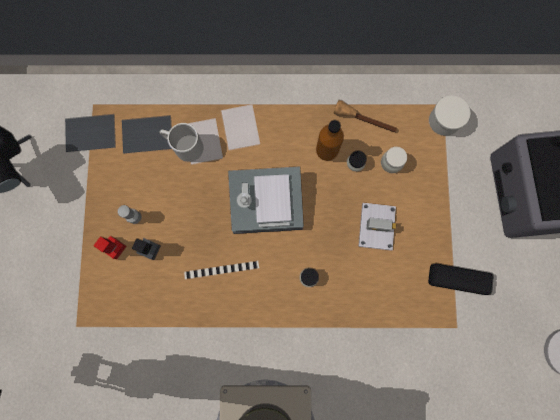

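View pics/side0.png

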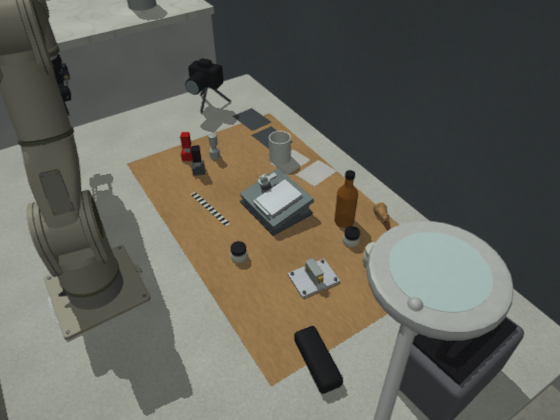

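Top view: the stand is at (265,200), the exhibit at (378,227), and the screw head at about (244,200). Things that could pass for the key: the black square tool at (146,248), the red look-alike at (109,247) and the round steel tool at (129,214). The description (black handle, dark square foot) picks (146,248). I'll check it in a close crop montage.

```bash
python3 - <<'E'
from h import *
a=cv2.imread("pics/top0.png"); b=cv2.imread("pics/side0.png")
def cr(i,x,y): return cv2.resize(i[y:y+75,x:x+100],(400,300),interpolation=cv2.INTER_CUBIC)
m=np.vstack([np.hstack([cr(a,218,162),cr(a,85,195)]),np.hstack([cr(a,330,190),cr(b,230,160)])])
for k in range(0,800,40): cv2.putText(m,"",(k,0),0,1,0)
cv2.imwrite("pics/m1.png",m)
c=load("pics/top0.png"); print(proj(c,[[0.139,.609,.223],[0,0,0],[.5,0,0],[.5,.3,0]]).round(1))
E
```

```text
[[-24.4 391.3]
 [264.5 433.2]
 [265.8 236.4]
 [155.4 236.3]]
```

View pics/m1.png

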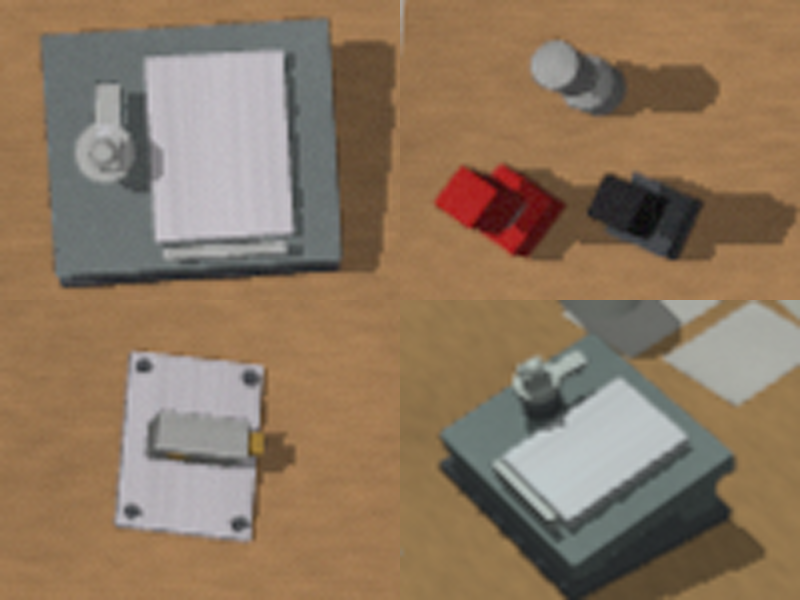

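Crop check: the key is the black one, with its handle top near (155,241) and its foot near (163,247) in top pixels. The toe points uphill (image up). Next I'll measure the corners.

```bash
cat >> h.py <<'E'
def tri(c1,u1,c2,u2):
    o1,d1=ray(c1,u1);o2,d2=ray(c2,u2);d1/=np.linalg.norm(d1);d2/=np.linalg.norm(d2)
    t=np.linalg.lstsq(np.c_[d1,-d2],o2-o1,rcond=None)[0]; a=o1+t[0]*d1;b=o2+t[1]*d2
    return (a+b)/2,np.linalg.norm(a-b)
def mask(c,box,f,k=6):
    "upsampled mask in box x0,y0,x1,y1; largest contour in full-image pixels"
    x0,y0,x1,y1=box; i=cv2.resize(c["img"][y0:y1,x0:x1],None,fx=k,fy=k,interpolation=cv2.INTER_CUBIC)
    h=cv2.cvtColor(i,cv2.COLOR_RGB2HSV).astype(int); m=f(h[...,0],h[...,1],h[...,2]).astype(np.uint8)
    cs,_=cv2.findContours(m,0,2); q=max(cs,key=cv2.contourArea)[:,0].astype(np.float32)
    return (q+.5)/k-.5+[x0,y0],m
def quad(p):
    h=cv2.convexHull(p.astype(np.float32)); 
    for e in np.arange(.5,12,.25):
        a=cv2.approxPolyDP(h,e,True)[:,0]
        if len(a)<=4: break
    # refine: fit a line to contour points near each side
    L=[]
    for i in range(len(a)):
        A,B=a[i],a[(i+1)%len(a)]; d=(B-A)/np.linalg.norm(B-A); s=(p-A)@d/np.linalg.norm(B-A); e=abs((p-A)@[-d[1],d[0]])
        vx,vy,x,y=cv2.fitLine(p[(s>.12)&(s<.88)&(e<1.2)].astype(np.float32),cv2.DIST_HUBER,0,.01,.01).ravel(); L.append(np.cross([x,y,1],[x+vx,y+vy,1]))
    c=[np.cross(L[i-1],L[i]) for i in range(len(a))]; return np.array([x[:2]/x[2] for x in c])
E
python3 - <<'E'
from h import *
t=load("pics/top0.png"); s=load("pics/side0.png")
for n,c,b in(("top",t,(245,165,300,235)),("side",s,(245,175,310,222)),("ex",t,(352,198,402,256))):
    img=c["img"][b[1]:b[3],b[0]:b[2]]; v=cv2.cvtColor(img,cv2.COLOR_RGB2HSV)[...,2]; print(n,np.percentile(v,[5,30,50,70,90,99]))
    p,m=mask(c,b,lambda h,S,v:(S<45)&(v>(165 if n!="side" else 165)))
    q=quad(p); print(q.round(1))
    if n=="ex":
        w=np.array([onz(c,u,.01) for u in q]); print(w.round(4),w.mean(0).round(4),np.linalg.norm(w-np.roll(w,-1,0),axis=1).round(4))
# key/dark
p,m=mask(t,(125,230,163,262),lambda h,S,v:v<62); print("key dark bbox",p.min(0),p.max(0))
print(cv2.cvtColor(t["img"][236:262:2,130:166:3],cv2.COLOR_RGB2HSV)[...,2])
E
```

```text
top [ 76. 115. 151. 190. 194. 197.]
[[287.7 174.3]
 [290.4 219.5]
 [257.4 221.5]
 [253.8 176.4]]
side [ 45. 110. 122. 155. 196. 201.]
[[284.7 179.2]
 [301.2 193.5]
 [271.5 214.3]
 [255.5 198.6]]
ex [102.  153.7 159.  175.  183.  187. ]
[[362.7 202.4]
 [391.2 205.7]
 [391.9 249.1]
 [359.  245.3]]
[[ 0.5923 -0.2636  0.01  ]
 [ 0.5833 -0.3407  0.01  ]
 [ 0.465  -0.3377  0.01  ]
 [ 0.4751 -0.2501  0.01  ]] [ 0.5289 -0.298   0.01  ] [0.0776 0.1183 0.0882 0.118 ]
key dark bbox [131.58333349 238.58333302] [160.08333206 259.08333397]
[[160 162 159 159 161 160 156 161 162 163 162 159]
 [155 160 116 142 151 126 155 159 163 168 169 161]
 [162 158  38  40  83  77  73  93 100 128 162 160]
 [104  96  44  41  37  40  69  47  82 102 105 151]
 [102  71  42  38  41  40  17  33  47  57  93 102]
 [100  46  46  42  44  24  26  35  48  38  60 102]
 [101  43  41  40  40  17  25  48  53  34  98 100]
 [103  90  45  39  32  16  21  49  48  36 101 100]
 [107 106  82  51  18  22  34  50  39  56 100 100]
 [103 104 101  89  73  50  71  66  29  92 103 101]
 [147 147 143 145 141  84  78  75  34 101 100 115]
 [160 159 158 160 159 155 114  60  47 100 100 115]
 [158 164 163 163 165 161 158 146 140 140 142 161]]
```

```bash
python3 - <<'E'
from h import *
t=load("pics/top0.png"); s=load("pics/side0.png")
T=[[287.7,174.3],[290.4,219.5],[257.4,221.5],[253.8,176.4]]; S=[[301.2,193.5],[271.5,214.3],[255.5,198.6],[284.7,179.2]]
P=[]
for a,b in zip(T,S):
    p,e=tri(t,a,s,b); P.append(p); print(p.round(4),round(e,4))
P=np.array(P); print(P.mean(0),np.linalg.norm(P-np.roll(P,-1,0),axis=1))
x=(P[0]+P[3]-P[1]-P[2]); x/=np.linalg.norm(x); y=(P[3]+P[2]-P[0]-P[1]); y/=np.linalg.norm(y)
print("x",x,"pitch",np.arcsin(x[2]),"yaw",np.arctan2(x[1],x[0]),"yawy",np.arctan2(-y[0],y[1]),y)
yaw=(np.arctan2(x[1],x[0])+np.arctan2(-y[0],y[1]))/2
F=R.from_euler("ZY",[yaw,-.2]).as_matrix(); c=P.mean(0)
f=lambda l:c+np.array(l)@F.T
q=f([[0,73e-3,.022],[0,73e-3,.041],[.044,73e-3,.022]])
print(q.round(4),proj(t,q),proj(s,q))
im=np.vstack
def cr(c,x,y): 
    i=c["img"][y:y+30,x:x+40,::-1]; i=cv2.resize(i,(400,300),interpolation=cv2.INTER_CUBIC); return cv2.convertScaleAbs(i,alpha=1.2,beta=20)
m=np.vstack([np.hstack([cr(t,228,178),cr(t,127,234)]),np.hstack([cr(s,245,167),cr(s,180,144)])])
cv2.imwrite("pics/m2.png",m)
E
```

```text
[ 0.6524 -0.0583  0.0786] 0.0018
[ 0.537  -0.0655  0.055 ] 0.0016
[0.5312 0.0206 0.0568] 0.0019
[0.6477 0.03   0.0765] 0.0008
[ 0.59207264 -0.01832595  0.06676295] [0.11802134 0.08634948 0.11858092 0.08842683]
x [0.98056548 0.07024975 0.18318381] pitch 0.18422408893492834 yaw 0.07151988531797575 yawy 0.059819275352811625 [-0.0597835   0.99820966 -0.00184812]
[[0.5829 0.0542 0.0883]
 [0.5792 0.054  0.1069]
 [0.626  0.0571 0.0971]] [[243.73408905 199.97081936]
 [243.23936472 199.96351942]
 [242.616558   182.82314547]] [[263.8774451  179.44049144]
 [262.74900241 175.46291122]
 [274.65274067 172.20200678]]
```

View pics/m2.png

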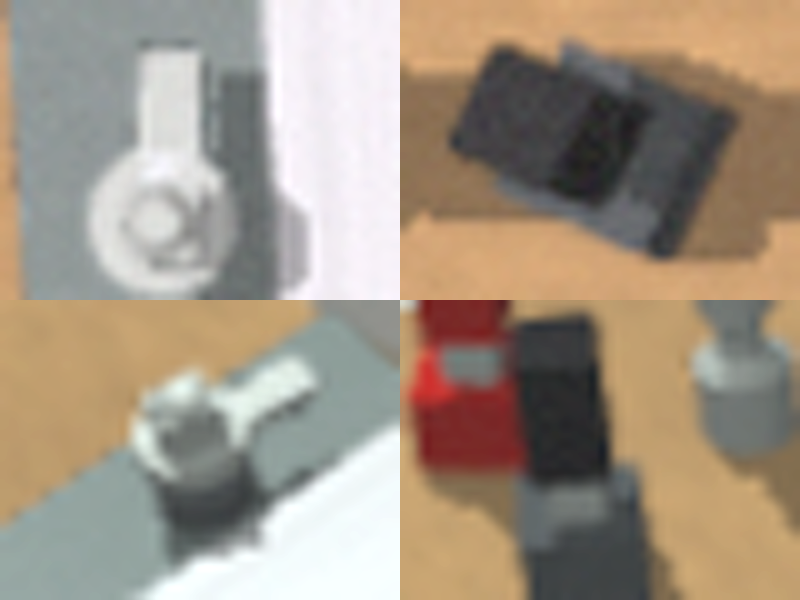

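```bash
python3 - <<'E'
from h import *
t=load("pics/top0.png"); s=load("pics/side0.png")
for z,L in((.105,[(497,45),(450,150),(553,190),(605,90)]),(0,[(738,118),(668,258)])):
    w=np.array([onz(t,(127+(x-400)/10-.05,234+y/10-.05),z) for x,y in L]); d=np.roll(w,-1,0)-w
    print(w.round(4),w.mean(0).round(4),np.linalg.norm(d,axis=1).round(4),np.degrees(np.arctan2(d[:,1],d[:,0])).round(1))
# side: handle top face corners left/right back, check
k=np.array([.4755,.3215,.105]); print(proj(s,k))
E
```

```text
[[0.4814 0.3188 0.105 ]
 [0.4551 0.329  0.105 ]
 [0.4452 0.3029 0.105 ]
 [0.4702 0.2912 0.105 ]] [0.463  0.3105 0.105 ] [0.0282 0.028  0.0275 0.0298] [ 158.6 -110.7  -25.1   67.8]
[[0.4743 0.2841 0.    ]
 [0.4365 0.3013 0.    ]] [0.4554 0.2927 0.    ] [0.0415 0.0415] [155.6 -24.4]
[[196.97088546 144.73635086]]
```

Estimates:

| Thing | Position (m) | Yaw (rad) | Check |
|---|---|---|---|
| Exhibit | (0.529, -0.301) | -0.115 | long side 118 mm, expected 120 |
| Seat centre | (0.592, -0.018, 0.067) | 0.065 | z expected about 0.068 |
| Key | (0.463, 0.311) | -0.40 mod π/2 | edges 28–30 mm, expected 30 |
| Screw | flange at (244.2,200) | turned about 0.1 | predicted pixel (243.7,200) |

I'll set out for the exhibit.

Call:
play_rows:
  commands:
    - [4,-3.4,0.4,0,0,-0.073,8.7]
    - [4,-3.4,0.4,0,0,-0.073,8.7]
    - [4,-3.4,0.4,0,0,-0.073,8.7]
    - [4,-3.4,0.4,0,0,-0.073,8.7]
    - [4,-3.4,0.4,0,0,-0.073,8.7]
    - [4,-3.4,0.4,0,0,-0.073,8.7]
    - [4,-3.4,0.4,0,0,-0.073,8.7]
    - [4,-3.4,0.4,0,0,-0.073,8.7]
    - [4,-3.4,0.4,0,0,-0.073,8.7]
    - [0.3,-5.5,0,0,0,-0.073,8.7]
    - [0.3,-5.5,0,0,0,-0.073,8.7]
    - [0.3,-5.5,0,0,0,-0.073,8.7]
    - [0.3,-5.5,0,0,0,-0.073,8.7]
    - [0.3,-5.5,0,0,0,-0.073,8.7]
    - [0.3,-5.5,0,0,0,-0.073,8.7]
    - [0.3,-5.5,0,0,0,-0.073,8.7]
    - [0.3,-5.5,0,0,0,-0.073,8.7]
    - [0.3,-5.5,0,0,0,-0.073,8.7]
    - [0.3,-5.5,0,0,0,-0.073,8.7]
    - [0.3,-5.5,0,0,0,-0.073,8.7]
  grip_force: 30

```text
time: 2.6
ee_pos: [0.5317, -0.303, 0.2584]
eef_rot: [0.998, -0.057, 0.0, -0.0]
ft_force: [-0.0, -0.4, -0.5]
width: 0.0868
```

```bash
cat >> h.py <<'E'
def go(pos,Rm,sym=True):
    "print cm shift and world rotvec from measured pose to TCP target"
    s=r.read_state(); A=R.from_quat(s["eef_rot"]); best=None
    for k in ([0,np.pi] if sym else [0]):
        v=(R.from_matrix(Rm)*R.from_euler("z",k)*A.inv()).as_rotvec()
        if best is None or np.linalg.norm(v)<np.linalg.norm(best): best=v
    print("t",round(s["time"],2),"d cm",((np.array(pos)-s["ee_pos"])*100).round(2),"rv",best.round(4),"w",s["width"].round(4),"F",s["ft_force"].round(1),"q",s["joint_positions"].round(2))
def down(yaw,lean_yaw=0,lean=0):
    "tool pointing down, jaws along yaw; then leaned by -lean about the y of a frame at lean_yaw"
    L=R.from_euler("z",lean_yaw)*R.from_euler("y",-lean)*R.from_euler("z",yaw-lean_yaw)
    return (L*R.from_euler("x",np.pi)).as_matrix()
E
python3 -c "
from h import *
go([.529,-.301,.019],down(-.115))"
```

```text
Traceback (most recent call last):
  File "h.py", line 40, in go
    print("t",round(s["time"],2),"d cm",((np.array(pos)-s["ee_pos"])*100).round(2),"rv",best.round(4),"w",s["width"].round(4),"F",s["ft_force"].round(1),"q",s["joint_positions"].round(2))
                                                                                                          ^^^^^^^^^^^^^^^^
AttributeError: 'float' object has no attribute 'round'
```

Call:
play_rows:
  commands:
    - [-0.13,0.1,-5,0,0,0,8.7]
    - [-0.14,0.1,-5,0,0,0,8.7]
    - [0,0,-5,0,0,0,8.7]
    - [0,0,-4,0,0,0,8.7]
    - [0,0,-3,0,0,0,8.7]
    - [0,0,-1.5,0,0,0,8.7]
    - [0,0,-0.5,0,0,0,8.7]
    - [0,0,0,0,0,0,8.7]

```text
time: 3.6
ee_pos: [0.5294, -0.2998, 0.0193]
eef_rot: [0.998, -0.056, 0.0, 0.0]
ft_force: [0.5, -0.5, 0.3]
width: 0.0869
```

```bash
sed -i 's/s\["width"\].round(4)/round(float(s["width"]),4)/' h.py; python3 - <<'E'
from h import *
go([.529,-.301,.018],down(-.115))
c=snap("top","pics/t1.png"); d=snap("side","pics/s1.png")
def cr(c,p):
    u=proj(c,p)[0]; x,y=int(u[0])-40,int(u[1])-40; return cv2.resize(c["img"][y:y+80,x:x+80,::-1],(400,400),interpolation=cv2.INTER_CUBIC)
cv2.imwrite("pics/m3.png",np.hstack([cr(c,[.529,-.301,.04]),cr(d,[.529,-.301,.04])]))
E
```

```text
t 3.6 d cm [-0.04 -0.12 -0.13] rv [ 0.0003  0.0009 -0.002 ] w 0.0869 F [ 0.5 -0.5  0.3] q [-0.08  0.57  0.68  1.74 -0.42  0.98  0.64]
```

View pics/m3.png

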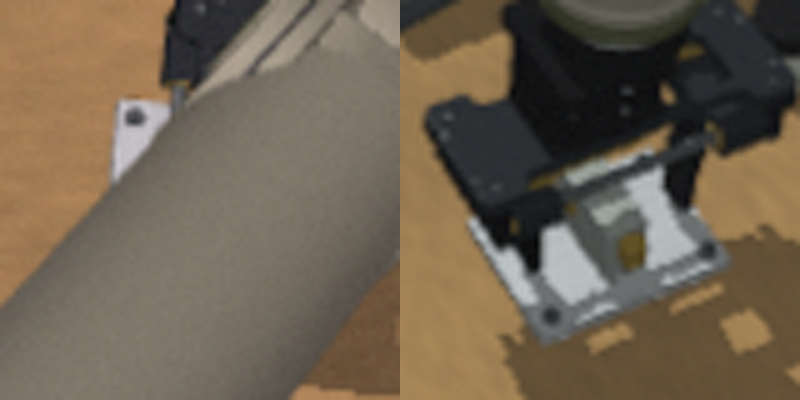

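The side crop shows the case (about (605,215) in the crop) centred between the open fingers above the plate; the arm hides the top view. I'll close and lift.

Call:
play_rows:
  commands:
    - [0,-0.1,-0.1,0,0,0,8.7]
    - [0,0,0,0,0,0,1.5]
    - [0,0,0,0,0,0,1.5]
    - [0,0,0,0,0,0,1.5]
    - [0,0,0,0,0,0,1.5]
    - [0,0,0,0,0,0,1.5]
    - [0,0,1,0,0,0,1.5]
    - [0,0,4,0,0,0,1.5]
    - [0,0,5,0,0,0,1.5]
    - [0,0,5,0,0,0,1.5]
    - [0,0,3,0,0,0,1.5]
  grip_force: 35

```text
time: 5.08
ee_pos: [0.5294, -0.3012, 0.201]
eef_rot: [0.998, -0.057, 0.002, 0.0]
ft_force: [0.1, 0.6, -0.9]
width: 0.0152
```

```bash
python3 - <<'E'
from h import *
F=R.from_euler("ZY",[.065,-.2]).as_matrix(); c=np.array([.592,-.018,.0675])
for h in(.06,.0): go(c+F@[0,0,.018+h],down(.065,.065,.2))
E
```

```text
t 5.08 d cm [ 4.71 28.22 -5.71] rv [-0.0041 -0.1969  0.178 ] w 0.0152 F [ 0.1  0.6 -0.9] q [-0.17  0.38  0.79  1.57 -0.27  1.3   0.54]
t 5.08 d cm [  5.9   28.3  -11.59] rv [-0.0041 -0.1969  0.178 ] w 0.0152 F [ 0.1  0.6 -0.9] q [-0.17  0.38  0.79  1.57 -0.27  1.3   0.54]
```

The width reads 15.2 mm, not 26, so something went wrong. I'll look before going on.

```bash
python3 - <<'E'
from h import *
print(r.read_state()["width"],r.read_state()["ft_force"])
d=snap("side","pics/s2.png")
cv2.imwrite("pics/m4.png",cv2.resize(d["img"][170:330,230:400,::-1],(680,600),interpolation=cv2.INTER_CUBIC))
E
```

```text
0.01522309425899135 [ 0.05369286  0.649557   -0.9116373 ]
```

View pics/m4.png

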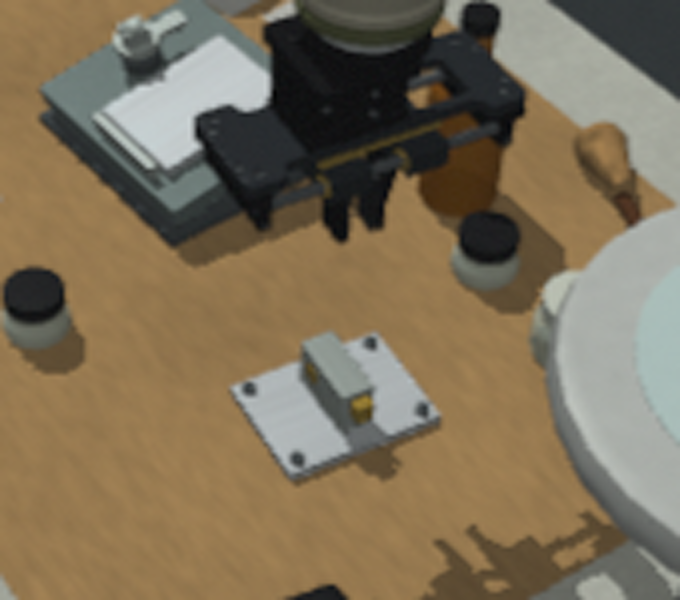

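The exhibit was left on the bench in its place (crop about (335,405)): the fingers had not finished closing when the lift began. I'll check that it didn't shift and go back down with a smaller opening.

```bash
python3 - <<'E'
from h import *
for f in("side0","s2"):
    c=load(f"pics/{f}.png"); p,m=mask(c,(282,258,346,300),lambda h,S,v:(S<40)&(v>130)); q=quad(p); w=np.array([onz(c,u,.01) for u in q]); print(q.round(1).tolist(),w.mean(0).round(4))
E
```

```text
[[301.2, 266.9], [317.8, 289.4], [301.8, 295.8], [287.3, 272.8]] [ 0.4904 -0.2968  0.01  ]
[[317.8, 289.4], [301.9, 296.0], [287.2, 272.8], [301.4, 266.9]] [ 0.4904 -0.2969  0.01  ]
```

Call:
play_rows:
  commands:
    - [0,0,-5,0,0,0,6]
    - [0,0,-5,0,0,0,6]
    - [0,0,-5,0,0,0,6]
    - [0,0,-2,0,0,0,6]
    - [0,0,-1,0,0,0,6]
    - [0,0,0,0,0,0,6]

```text
time: 5.88
ee_pos: [0.5296, -0.301, 0.0185]
eef_rot: [0.998, -0.057, 0.001, 0.0]
ft_force: [0.7, -0.2, 0.2]
width: 0.0587
```

Not moved. Now I'll close and watch the width.

Call:
play_rows:
  commands:
    - [0,0,0,0,0,0,1.5]
    - [0,0,0,0,0,0,1.5]
    - [0,0,0,0,0,0,1.5]
    - [0,0,0,0,0,0,1.5]
    - [0,0,0,0,0,0,1.5]
    - [0,0,0,0,0,0,1.5]
  grip_force: 35

```text
time: 6.62
ee_pos: [0.5288, -0.3005, 0.0177]
eef_rot: [0.998, -0.057, -0.0, -0.0]
ft_force: [-3.2, 1.4, 4.5]
width: 0.0255
```

Call:
play_rows:
  commands:
    - [0,0,0.5,0,0,0,1.5]
    - [0,0,1,0,0,0,1.5]
    - [0,0,3,0,0,0,1.5]
    - [0,0,5,0,0,0,1.5]
    - [0,0,5,0,0,0,1.5]
    - [0,0,3.5,0,0,0,1.5]
    - [0,0,0,0,0,0,1.5]

```text
time: 7.5
ee_pos: [0.5301, -0.3015, 0.2006]
eef_rot: [0.998, -0.057, 0.003, 0.001]
ft_force: [-0.9, 0.2, -4.9]
width: 0.026
```

```bash
python3 - <<'E'
from h import *
F=R.from_euler("ZY",[.065,-.2]).as_matrix(); c=np.array([.592,-.018,.0675])
for h in(.05,.0): go(c+F@[0,0,.018+h],down(.065,.065,.2))
E
```

```text
t 7.5 d cm [ 4.84 28.27 -6.64] rv [-0.0036 -0.195   0.1779] w 0.026 F [-0.9  0.2 -4.9] q [-0.17  0.38  0.79  1.58 -0.28  1.3   0.54]
t 7.5 d cm [  5.83  28.33 -11.54] rv [-0.0036 -0.195   0.1779] w 0.026 F [-0.9  0.2 -4.9] q [-0.17  0.38  0.79  1.58 -0.28  1.3   0.54]
```

Call:
play_rows:
  commands:
    - [0.48,2.83,0,0,-0.0195,0.0178,1.5]
    - [0.48,2.83,0,0,-0.0195,0.0178,1.5]
    - [0.48,2.83,0,0,-0.0195,0.0178,1.5]
    - [0.48,2.83,0,0,-0.0195,0.0178,1.5]
    - [0.48,2.83,0,0,-0.0195,0.0178,1.5]
    - [0.48,2.83,0,0,-0.0195,0.0178,1.5]
    - [0.48,2.83,0,0,-0.0195,0.0178,1.5]
    - [0.48,2.83,0,0,-0.0195,0.0178,1.5]
    - [0.48,2.83,0,0,-0.0195,0.0178,1.5]
    - [0.48,2.83,0,0,-0.0195,0.0178,1.5]
    - [0,0,-2.2,0,0,0,1.5]
    - [0,0,-2.2,0,0,0,1.5]
    - [0,0,-2.2,0,0,0,1.5]
    - [0,0,0,0,0,0,1.5]

```text
time: 9.25
ee_pos: [0.5748, -0.0177, 0.1287]
eef_rot: [0.995, 0.033, 0.094, -0.005]
ft_force: [0.1, 0.0, -3.4]
width: 0.0257
```

```bash
python3 - <<'E'
from h import *
F=R.from_euler("ZY",[.065,-.2]).as_matrix(); c=np.array([.592,-.018,.0675])
go(c+F@[0,0,.018],down(.065,.065,.2))
a=snap("top","pics/t2.png"); d=snap("side","pics/s3.png")
e=np.array([[x,y,-.036] for x in(-.06,.06) for y in(-.045,.045)])
s=r.read_state(); A=R.from_quat(s["eef_rot"]).as_matrix(); Fz=A@np.diag([1,-1,-1]); g=s["ee_pos"]-A@[0,0,.019]
def cr(c,p):
    u=proj(c,p)[0]; x,y=int(u[0])-40,int(u[1])-40; i=cv2.resize(c["img"][y:y+80,x:x+80,::-1],(400,400),interpolation=cv2.INTER_CUBIC)
    for q in proj(c,g+(e+[0,0,.010])@Fz.T): cv2.circle(i,tuple(int(v) for v in (q-[x,y]+.5)*5),2,(0,0,255),-1)
    for q in proj(c,np.array(c0)+np.c_[e[:,:2],np.zeros(4)]@F.T): cv2.circle(i,tuple(int(v) for v in (q-[x,y]+.5)*5),2,(0,255,0),-1)
    return i
c0=c
cv2.imwrite("pics/m5.png",np.hstack([cr(a,c+[0,0,.05]),cr(d,c+[0,0,.05])]))
E
```

```text
t 9.25 d cm [ 1.37 -0.05 -4.36] rv [-0.0031 -0.0108 -0.0009] w 0.0257 F [ 0.1  0.  -3.4] q [-0.61  0.17  0.62  1.92 -0.15  0.9   0.15]
```

View pics/m5.png

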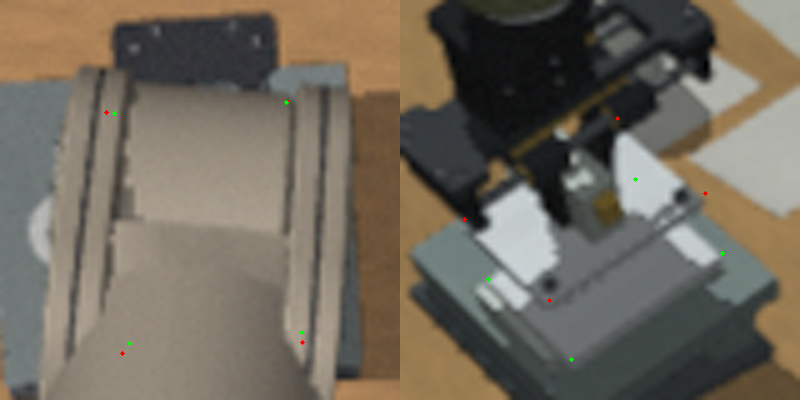

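The side crop shows the plate held level with the seat. Its predicted corners (red) lie within about 1 px of the real ones, at crop (549,298) and (704,195). I'll go down along the normal.

Call:
play_rows:
  commands:
    - [0.5,-0.05,0,-0.003,-0.011,0,1.5]
    - [0.22,0,-1.1,0,0,0,1.5]
    - [0.22,0,-1.1,0,0,0,1.5]
    - [0.2,0,-1.0,0,0,0,1.5]
    - [0.1,0,-0.5,0,0,0,1.5]
    - [0.06,0,-0.3,0,0,0,1.5]
    - [0,0,0,0,0,0,1.5]

```text
time: 10.22
ee_pos: [0.59, -0.0181, 0.0915]
eef_rot: [0.994, 0.033, 0.102, -0.004]
ft_force: [1.1, 0.7, -3.8]
width: 0.0259
```

```bash
cat >> h.py <<'E'
SF=R.from_euler("ZY",[.065,-.2]).as_matrix(); SC=np.array([.592,-.018,.0675])
E
python3 - <<'E'
from h import *
go(SC+SF@[0,0,.018],down(.065,.065,.2))
E
```

```text
t 10.22 d cm [-0.16 -0.01 -0.64] rv [-0.0012  0.0054 -0.0009] w 0.0259 F [ 1.1  0.7 -3.8] q [-0.58  0.25  0.61  1.93 -0.22  0.81  0.2 ]
```

Call:
play_rows:
  commands:
    - [-0.2,0,-0.2,0,0.005,0,1.5]
    - [0.0,0,-0.2,0,0,0,1.5]
    - [0.03,0,-0.15,0,0,0,1.5]
    - [0.02,0,-0.1,0,0,0,1.5]
    - [0,0,0,0,0,0,1.5]

```text
time: 10.85
ee_pos: [0.5885, -0.018, 0.0852]
eef_rot: [0.994, 0.033, 0.1, -0.004]
ft_force: [-0.9, 0.4, -1.1]
width: 0.0257
```

```bash
python3 - <<'E'
from h import *
go(SC+SF@[0,0,.018],down(.065,.065,.2))
E
```

```text
t 10.85 d cm [-0.01 -0.02 -0.01] rv [-0.0014  0.0005 -0.001 ] w 0.0257 F [-0.9  0.4 -1.1] q [-0.58  0.26  0.6   1.93 -0.23  0.8   0.2 ]
```

Call:
play_rows:
  commands:
    - [0.02,0,-0.1,0,0,0,1.5]
    - [0.02,0,-0.1,0,0,0,1.5]
    - [0,0,0,0,0,0,1.5]

```text
time: 11.22
ee_pos: [0.5885, -0.018, 0.0851]
eef_rot: [0.994, 0.033, 0.1, -0.005]
ft_force: [-21.7, 1.3, 30.4]
width: 0.0256
```

Call:
play_rows:
  commands:
    - [-0.02,0,0.1,0,0,0,1.5]
    - [0,0,0.05,0,0,0,5]
    - [0,0,0,0,0,0,5]
    - [0,0,0,0,0,0,5]
    - [0,0,0,0,0,0,5]
    - [-0.2,0,1,0,0,0,5]
    - [-0.6,0,3,0,0,0,5]
    - [-0.8,0,4,0,0,0,5]
    - [0,0,5,0,0,0,5]
    - [-1,4,4,0,0.04,0.03,5]
    - [-1,5,0,0,0.04,0.03,5]
    - [-1,5,0,0,0.04,0.03,5]
    - [-1,5,0,0,0.04,0.03,6]
    - [-1,5,0,0,0.04,0.03,6]

```text
time: 12.98
ee_pos: [0.5223, 0.2233, 0.2555]
eef_rot: [0.994, 0.107, -0.0, -0.015]
ft_force: [0.4, -0.4, 0.1]
width: 0.0583
```

```bash
python3 - <<'E'
from h import *
go([.463,.311,.130],down(1.17)); go([.463,.311,.130],down(-.4))
a=snap("top","pics/t3.png"); d=snap("side","pics/s4.png")
def cr(c,p,k=30):
    u=proj(c,p)[0]; x,y=int(u[0])-k,int(u[1])-k; i=cv2.resize(c["img"][y:y+2*k,x:x+2*k,::-1],(400,400),interpolation=cv2.INTER_CUBIC)
    for z,co in((0,(0,255,0)),(.01,(0,0,255))):
      for q in proj(c,SC+np.array([[x_,y_,z] for x_ in(-.06,.06) for y_ in(-.045,.045)])@SF.T): cv2.circle(i,tuple(int(v) for v in (q-[x,y]+.5)*200/k),1,co,-1)
    return i
cv2.imwrite("pics/m6.png",np.hstack([cr(a,SC),cr(d,SC)]))
E
```

```text
t 12.97 d cm [ -5.93   8.77 -12.55] rv [-0.0253 -0.0175  0.9559] w 0.0583 F [ 0.4 -0.4  0.1] q [-0.87  0.19  0.46  1.6  -0.11  1.37 -0.18]
t 12.97 d cm [ -5.93   8.77 -12.55] rv [-0.0296  0.0053 -0.614 ] w 0.0583 F [ 0.4 -0.4  0.1] q [-0.87  0.19  0.46  1.6  -0.11  1.37 -0.18]
```

View pics/m6.png

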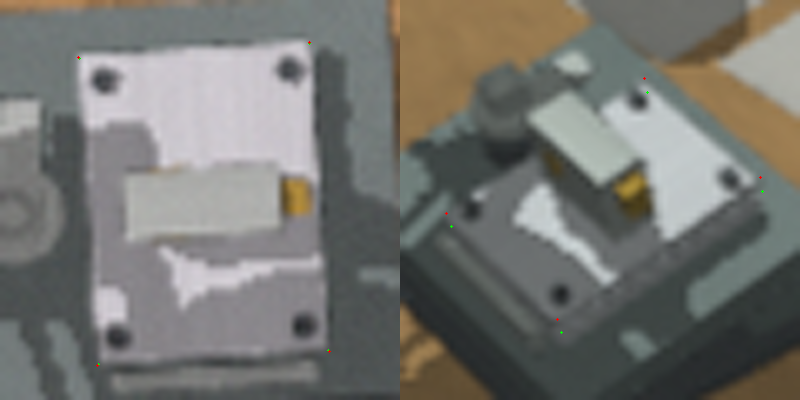

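The plate sits flush: its corners fall within about 1 px of the predicted seat corners in both views, e.g. top crop (78,57) and (328,350). Next is the key.

Call:
play_rows:
  commands:
    - [-0.99,1.46,0,-0.0042,-0.003,0.16,6]
    - [-0.99,1.46,0,-0.0042,-0.003,0.16,6]
    - [-0.99,1.46,0,-0.0042,-0.003,0.16,6]
    - [-0.99,1.46,0,-0.0042,-0.003,0.16,6]
    - [-0.99,1.46,0,-0.0042,-0.003,0.16,6]
    - [-0.99,1.46,0,-0.0042,-0.003,0.156,6]
    - [0,0,-4,0,0,0,6]
    - [0,0,-4,0,0,0,6]
    - [0,0,-4.5,0,0,0,6]
    - [0,0,0,0,0,0,6]

```text
time: 14.32
ee_pos: [0.4618, 0.3079, 0.1275]
eef_rot: [0.834, 0.552, -0.002, 0.001]
ft_force: [0.1, 0.0, 0.9]
width: 0.0599
```

```bash
python3 - <<'E'
from h import *
go([.463,.311,.059],down(1.17))
E
```

```text
t 14.32 d cm [ 0.12  0.31 -6.85] rv [ 0.0038 -0.0029  0.0009] w 0.0599 F [0.1 0.  0.9] q [-0.93  0.26  0.29  1.78 -0.08  1.12  0.56]
```

Call:
play_rows:
  commands:
    - [0.12,0.3,0,0.0038,-0.0029,0,6]
    - [0,0,-2,0,0,0,6]
    - [0,0,-2.5,0,0,0,6]
    - [0,0,-2,0,0,0,6]
    - [0,0,-0.3,0,0,0,6]
    - [0,0,0,0,0,0,2]
    - [0,0,0,0,0,0,2]
    - [0,0,0,0,0,0,2]
    - [0,0,0,0,0,0,2]
    - [0,0,0,0,0,0,2]
    - [0,0,0,0,0,0,2]
  grip_force: 50

```text
time: 15.7
ee_pos: [0.4647, 0.3129, 0.062]
eef_rot: [0.834, 0.552, 0.003, -0.001]
ft_force: [-0.1, 1.5, 4.7]
width: 0.03
```

```bash
python3 - <<'E'
from h import *
go([.463,.311,.059],down(1.17))
E
```

```text
t 15.7 d cm [-0.17 -0.19 -0.3 ] rv [-0.0047  0.0042  0.0003] w 0.03 F [-0.1  1.5  4.7] q [-0.91  0.34  0.28  1.83 -0.11  0.98  0.59]
```

Call:
play_rows:
  commands:
    - [0,0,0.5,0,0,0,2]
    - [0,0,2,0,0,0,2]
    - [0,0,4,0,0,0,2]
    - [0,0,5,0,0,0,2]
    - [0,0,5,0,0,0,2]
    - [0,0,3,0,0,0,2]
    - [0,0,0,0,0,0,2]

```text
time: 16.58
ee_pos: [0.4651, 0.3127, 0.258]
eef_rot: [0.834, 0.552, 0.004, -0.001]
ft_force: [0.6, -0.1, -5.5]
width: 0.0294
```

```bash
cat >> h.py <<'E'
def kt(h,x=0,y=.072,a=1.47,L=.062): return SC+SF@[x,y,.022+L+h], down(.065+a,.065,.2)
E
python3 - <<'E'
from h import *
go(*kt(.05))
E
```

```text
t 16.57 d cm [  9.57 -26.06  -5.92] rv [-0.0304 -0.1952  0.3638] w 0.0294 F [ 0.6 -0.1 -5.5] q [-0.94  0.16  0.31  1.61 -0.05  1.37  0.54]
```

Call:
play_rows:
  commands:
    - [1.06,-2.9,0,-0.0034,-0.0217,0.0404,2]
    - [1.06,-2.9,0,-0.0034,-0.0217,0.0404,2]
    - [1.06,-2.9,0,-0.0034,-0.0217,0.0404,2]
    - [1.06,-2.9,0,-0.0034,-0.0217,0.0404,2]
    - [1.06,-2.9,0,-0.0034,-0.0217,0.0404,2]
    - [1.06,-2.9,0,-0.0034,-0.0217,0.0404,2]
    - [1.06,-2.9,0,-0.0034,-0.0217,0.0404,2]
    - [1.06,-2.9,0,-0.0034,-0.0217,0.0404,2]
    - [1.06,-2.9,0,-0.0034,-0.0217,0.0404,2]
    - [0,0,-2,0,0,0,2]
    - [0,0,-2,0,0,0,2]
    - [0,0,-1.9,0,0,0,2]
    - [0,0,0,0,0,0,2]

```text
time: 18.2
ee_pos: [0.5575, 0.051, 0.194]
eef_rot: [0.716, 0.691, 0.072, 0.064]
ft_force: [-0.3, -0.2, -4.4]
width: 0.0299
```

```bash
python3 - <<'E'
from h import *
go(*kt(.05))
a=snap("top","pics/t4.png"); d=snap("side","pics/s5.png")
s=r.read_state(); A=R.from_quat(s["eef_rot"]).as_matrix(); K=lambda P:s["ee_pos"]+np.array(P)@A.T
b=.022; foot=[[x,y,.062-z] for z in(0,.032) for x in(-b,b) for y in(-b,b)]
p0=SC+SF@[0,.072,.05]
def cr(c):
    k=22; u=proj(c,p0)[0]; x,y=int(u[0])-k,int(u[1])-k; i=cv2.resize(c["img"][y:y+2*k,x:x+2*k,::-1],(400,400),interpolation=cv2.INTER_CUBIC)
    dr=lambda P,co:[cv2.circle(i,tuple(int(v) for v in (q-[x,y]+.5)*200/k),2,co,-1) for q in proj(c,P)]
    dr(K(foot),(0,0,255)); dr(SC+np.array([[0,.072,.022],[0,.072,.041],[.044,.0676,.022]])@SF.T,(0,255,0)); return i
cv2.imwrite("pics/m7.png",np.hstack([cr(a),cr(d)]))
E
```

```text
t 18.2 d cm [0.32 0.11 0.49] rv [ 0.0048 -0.0072  0.0005] w 0.0299 F [-0.3 -0.2 -4.4] q [-0.68  0.05  0.51  1.87 -0.    1.03  1.36]
```

View pics/m7.png

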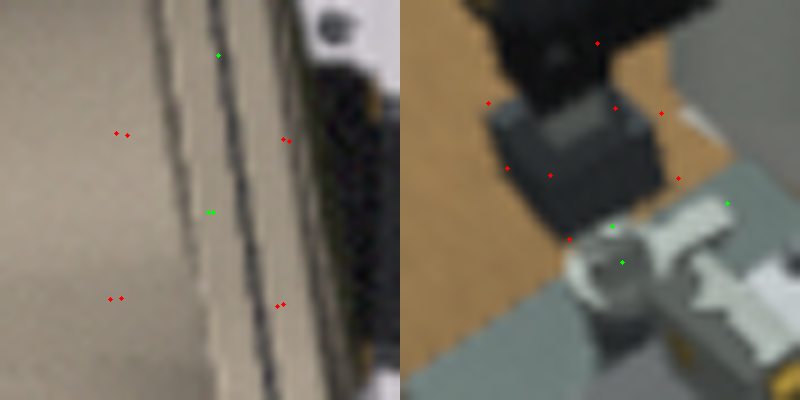

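The side crop shows the key's foot (bottom corner at (570,243)) hovering beside the screw nose (about (610,245)); the arm hides the top view. I'll measure the offset between key and screw in the side image with sub-pixel edges.

```bash
python3 - <<'E'
from h import *
d=load("pics/s5.png"); s0=load("pics/side0.png")
s=r.read_state(); A=R.from_quat(s["eef_rot"]).as_matrix(); K=lambda P:s["ee_pos"]+np.array(P)@A.T
b=.022; foot=np.array([[x,y,.062-z] for z in(0,.032) for x in(-b,b) for y in(-b,b)]); u=proj(d,K(foot)); print(u.round(1).tolist())
p0=SC+SF@[0,.072,.05]; o=proj(d,p0)[0].astype(int)-22; print("crop org",o)
g=d["img"].astype(int); 
for y in range(o[1]+11,o[1]+29): print(y,o[0]+8,g[y,o[0]+8:o[0]+33,0])
# screw flange + head, original side view: bright low-sat mask
p,m=mask(s0,(255,168,273,190),lambda h,S,v:(S<60)&(v>150)); print("mask ext",p.min(0),p.max(0))
fl=np.array([[.019*np.cos(t),.073+.019*np.sin(t),.022] for t in np.linspace(0,6.28,73)]); q=proj(s0,SC+fl@SF.T); print("flange pred ext",q.min(0).round(1),q.max(0).round(1))
g=s0["img"].astype(int)
for y in range(172,190): print(y,g[y,254:276,0])
E
```

```text
[[258.1, 176.9], [270.2, 170.2], [251.4, 169.0], [263.2, 162.5], [256.0, 169.8], [268.3, 163.0], [249.2, 161.9], [261.3, 155.3]]
crop org [240 151]
162 248 [147 142 120  87  73  57  29  18  21  23  46  57  70  73  57  42  58  91
 130 149 152 151 141 129 113]
163 248 [137 111  85  72  69  59  41  26  39  52  69  76  77  76  61  44  43  61
  93 129 150 152 157 165 147]
164 248 [139  94  58  67  55  43  44  48  66  76  77  77  75  71  60  47  43  63
  68  90 134 152 154 159 162]
165 248 [152 111  47  41  43  43  44  56  70  74  74  71  62  50  45  44  44  57
  55  54 125 152 152 152 147]
166 248 [153 123  65  36  44  43  44  46  59  70  63  54  45  44  43  44  40  38
  37  36 112 146 151 152 153]
167 248 [152 132  80  33  39  43  43  44  45  53  48  44  44  43  40  39  37  35
  37  36  77 130 151 152 154]
168 248 [148 150 109  45  34  39  42  43  42  42  42  43  42  41  36  36  36  36
  38  35  71 130 151 153 154]
169 248 [145 146 119  65  31  35  40  42  43  43  41  40  36  36  37  35  36  36
  36  35  50 126 153 151 152]
170 248 [145 146 128  86  45  31  34  38  41  40  38  36  35  35
[... 2164 characters left out ...]
0  80  71  91 104
 104 104 103 103]
183 [123 111 104 104  96 118 148 134  98  90  91  90  85  77  70  55  83 102
 104 103  99  93]
184 [108 106 106 104 104  88  83 120 111  85  83  79  74  69  57  43  66  95
 103  98  77  64]
185 [105 106 107 105 105  98  75  65  69  71  71  69  61  49  42  37  52  83
  95  77  75 109]
186 [106 106 106 104 103 104  80  49  49  49  49  45  41  42  39  32  41  55
  75 105 134 173]
187 [107 106 104 104 104 104  87  56  41  42  42  41  40  39  34  37  48  62
 121 173 188 187]
188 [106 105 105 105 105 105  92  60  36  37  37  36  33  33  37  51  69 107
 166 189 187 185]
189 [107 106 105 105 106 107 107  80  45  38  37  38  40  43  54  77  97 161
 188 186 184 183]
```

The key foot sits about (-1.0, +0.7) px from prediction, and the screw about (-0.5, 0) px. So the key is about 1 mm downhill of the tool axis, which agrees with the estimate at pickup. I'll aim the tool 1.5 mm uphill.

```bash
python3 - <<'E'
from h import *
for h in (.05,.025,0): go(*kt(h,x=.0015))
E
```

```text
t 18.3 d cm [0.29 0.08 0.23] rv [ 0.0033 -0.0028  0.0004] w 0.0297 F [ 0.2 -0.  -3. ] q [-0.68  0.05  0.51  1.87  0.    1.03  1.36]
t 18.3 d cm [ 0.79  0.12 -2.22] rv [ 0.0033 -0.0028  0.0004] w 0.0297 F [ 0.2 -0.  -3. ] q [-0.68  0.05  0.51  1.87  0.    1.03  1.36]
t 18.3 d cm [ 1.28  0.15 -4.67] rv [ 0.0033 -0.0028  0.0004] w 0.0297 F [ 0.2 -0.  -3. ] q [-0.68  0.05  0.51  1.87  0.    1.03  1.36]
```

Call:
play_rows:
  commands:
    - [0.4,0.1,-0.7,0.003,-0.003,0,2]
    - [0.2,0.02,-0.8,0,0,0,2]
    - [0.19,0,-0.7,0,0,0,2]
    - [0,0,0,0,0,0,2]
    - [0,0,0,0,0,0,2]

```text
time: 18.92
ee_pos: [0.5679, 0.0527, 0.1757]
eef_rot: [0.716, 0.691, 0.077, 0.065]
ft_force: [-0.9, 0.6, -3.9]
width: 0.03
```

```bash
python3 - <<'E'
from h import *
for h in (.025,0): go(*kt(h,x=.0015))
E
```

```text
t 18.93 d cm [-0.07 -0.01 -0.11] rv [-0.0004  0.002   0.0005] w 0.03 F [-0.9  0.6 -3.9] q [-0.67  0.09  0.51  1.88 -0.03  0.98  1.38]
t 18.93 d cm [ 0.43  0.02 -2.56] rv [-0.0004  0.002   0.0005] w 0.03 F [-0.9  0.6 -3.9] q [-0.67  0.09  0.51  1.88 -0.03  0.98  1.38]
```

Good alignment. I'll go down in small steps, watching the force.

Call:
play_rows:
  commands:
    - [-0.05,0,-0.1,0,0.002,0,2]
    - [0.06,0,-0.3,0,0,0,2]
    - [0.06,0,-0.3,0,0,0,2]
    - [0.06,0,-0.3,0,0,0,2]
    - [0.06,0,-0.3,0,0,0,2]
    - [0,0,0,0,0,0,2]
    - [0,0,0,0,0,0,2]

```text
time: 19.8
ee_pos: [0.5697, 0.0528, 0.1626]
eef_rot: [0.716, 0.691, 0.076, 0.064]
ft_force: [-0.0, 0.2, -4.6]
width: 0.0294
```

```bash
python3 - <<'E'
from h import *
go(*kt(0,x=.0015)); print(SF.T@r.read_state()["ft_force"], r.read_state()["torque"])
E
```

```text
t 19.8 d cm [ 0.25  0.   -1.25] rv [-0.0005 -0.0002  0.0003] w 0.0294 F [-0.   0.2 -4.6] q [-0.66  0.11  0.51  1.89 -0.04  0.96  1.4 ]
[-0.92518594  0.18900982 -4.55546246] [0.04415706 0.5377008  0.04451233]
```

Call:
play_rows:
  commands:
    - [0.06,0,-0.3,0,0,0,2]
    - [0.06,0,-0.3,0,0,0,2]
    - [0.06,0,-0.3,0,0,0,2]
    - [0,0,0,0,0,0,2]
    - [0,0,0,0,0,0,2]

```text
time: 20.42
ee_pos: [0.5714, 0.0529, 0.1534]
eef_rot: [0.716, 0.691, 0.076, 0.064]
ft_force: [0.5, 1.9, -4.3]
width: 0.03
```

```bash
python3 - <<'E'
from h import *
go(*kt(0,x=.0015)); print(SF.T@r.read_state()["ft_force"], r.read_state()["torque"])
E
```

```text
t 20.43 d cm [ 0.07  0.   -0.33] rv [-0.0005 -0.0004  0.0003] w 0.03 F [ 0.5  1.9 -4.3] q [-0.66  0.12  0.51  1.9  -0.05  0.94  1.4 ]
[-0.26796318  1.89018507 -4.30292831] [0.44430894 0.46422776 0.10189992]
```

Call:
play_rows:
  commands:
    - [0.04,0,-0.2,0,0,0,2]
    - [0.03,0,-0.15,0,0,0,2]
    - [0.02,0,-0.1,0,0,0,2]
    - [0,0,0,0,0,0,2]
    - [0,0,0,0,0,0,2]

```text
time: 21.05
ee_pos: [0.5726, 0.0529, 0.1497]
eef_rot: [0.716, 0.691, 0.077, 0.064]
ft_force: [-4.6, 1.7, 6.2]
width: 0.0297
```

```bash
python3 - <<'E'
from h import *
go(*kt(0,x=.0015)); print(SF.T@r.read_state()["ft_force"], r.read_state()["torque"])
d=snap("side","pics/s6.png"); u=proj(d,SC+SF@[0,.072,.05])[0].astype(int)
cv2.imwrite("pics/m8.png",cv2.resize(d["img"][u[1]-35:u[1]+35,u[0]-35:u[0]+35,::-1],(560,560),interpolation=cv2.INTER_CUBIC))
E
```

```text
t 21.05 d cm [-0.05 -0.    0.04] rv [-0.001   0.0005  0.0004] w 0.0297 F [-4.6  1.7  6.2] q [-0.66  0.13  0.51  1.9  -0.06  0.93  1.41]
[-3.12159922  2.00009372  6.99659116] [0.48219178 1.1345038  0.12076361]
```

View pics/m8.png

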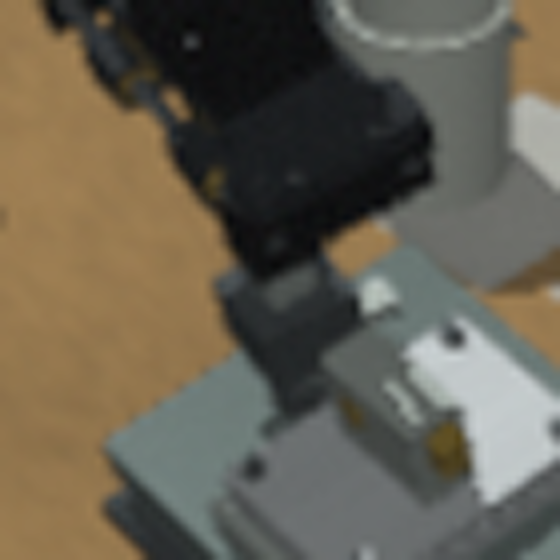

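The crop shows the foot ((295,330) in the crop) down on the flange and in line with the lean. Contact came at the predicted depth (h≈0) with 11 N and small side forces, so the key is fitted. I'll turn clockwise about the seat normal (-0.198, -0.013, 0.98), following the sink.

Call:
play_rows:
  commands:
    - [0,0,0,0,0,0,2]
    - [-0.006,-0.009,-0.017,0.0188,0.0012,-0.0931,2]
    - [-0.006,-0.009,-0.017,0.0188,0.0012,-0.0931,2]
    - [-0.006,-0.009,-0.017,0.0188,0.0012,-0.0931,2]
    - [-0.006,-0.009,-0.017,0.0188,0.0012,-0.0931,2]
    - [-0.006,-0.009,-0.017,0.0188,0.0012,-0.0931,2]
    - [-0.006,-0.009,-0.017,0.0188,0.0012,-0.0931,2]
    - [-0.006,-0.009,-0.017,0.0188,0.0012,-0.0931,2]
    - [-0.006,-0.009,-0.017,0.0188,0.0012,-0.0931,2]
    - [0,0,0,0,0,0,2]

```text
time: 22.35
ee_pos: [0.5715, 0.0522, 0.148]
eef_rot: [0.922, 0.375, 0.095, 0.031]
ft_force: [-7.3, 2.0, 5.8]
width: 0.0301
```

```bash
python3 - <<'E'
from h import *
go(*kt(-.0014,x=.0007,y=.0713,a=1.47-.76)); print(SF.T@r.read_state()["ft_force"], r.read_state()["torque"])
E
```

```text
t 22.35 d cm [ 0.01 -0.    0.06] rv [-0.0008 -0.0006  0.0017] w 0.0301 F [-7.3  2.   5.8] q [-0.72  0.13  0.58  1.91 -0.07  0.93  0.66]
[-5.86642208  2.43070342  7.1101295 ] [0.43122468 1.81077805 0.03389464]
```

Call:
play_rows:
  commands:
    - [-0.012,-0.009,-0.015,0.0188,0.0012,-0.0931,2]
    - [-0.012,-0.009,-0.015,0.0188,0.0012,-0.0931,2]
    - [-0.012,-0.009,-0.015,0.0188,0.0012,-0.0931,2]
    - [-0.012,-0.009,-0.015,0.0188,0.0012,-0.0931,2]
    - [-0.012,-0.009,-0.015,0.0188,0.0012,-0.0931,2]
    - [-0.012,-0.009,-0.015,0.0188,0.0012,-0.0931,2]
    - [-0.006,-0.009,-0.015,0.0188,0.0012,-0.0931,2]
    - [-0.006,-0.009,-0.015,0.0188,0.0012,-0.0931,2]
    - [0,0,0,0,0,0,2]

```text
time: 23.48
ee_pos: [0.5706, 0.052, 0.1466]
eef_rot: [0.995, 0.007, 0.099, -0.006]
ft_force: [-5.8, 3.4, 4.6]
width: 0.0297
```

```bash
python3 - <<'E'
from h import *
go(*kt(-.0028,x=0,y=.0705,a=1.47-1.52)); print(SF.T@r.read_state()["ft_force"], r.read_state()["torque"])
E
```

```text
t 23.48 d cm [ 0.07 -0.07  0.05] rv [-0.0007 -0.0008  0.0011] w 0.0297 F [-5.8  3.4  4.6] q [-0.78  0.14  0.65  1.91 -0.08  0.92 -0.09]
[-4.50057286  3.73384918  5.61770957] [0.89426609 1.73177546 0.20477866]
```

Call:
play_rows:
  commands:
    - [0,0,0,0.01,0.0006,-0.049,2]
    - [0,0,0,0.01,0.0006,-0.049,2]
    - [0,0,0,0,0,0,2]

```text
time: 23.85
ee_pos: [0.5705, 0.0522, 0.1465]
eef_rot: [0.994, -0.042, 0.099, -0.011]
ft_force: [-5.4, 4.4, 3.4]
width: 0.03
```

```bash
python3 - <<'E'
from h import *
go(*kt(-.0028,x=0,y=.0705,a=1.47-1.62)); print(SF.T@r.read_state()["ft_force"], SF.T@r.read_state()["torque"])
d=snap("side","pics/s7.png"); u=proj(d,SC+SF@[0,.04,.02])[0].astype(int)
cv2.imwrite("pics/m9.png",cv2.resize(d["img"][u[1]-25:u[1]+25,u[0]-25:u[0]+25,::-1],(600,600),interpolation=cv2.INTER_CUBIC))
E
```

```text
t 23.85 d cm [ 0.08 -0.09  0.06] rv [-0.0008 -0.0008 -0.0001] w 0.03 F [-5.4  4.4  3.4] q [-0.79  0.14  0.66  1.91 -0.09  0.92 -0.19]
[-4.33214783  4.70837646  4.3404801 ] [1.23172996 1.61810128 0.16668793]
```

Call:
play_rows:
  commands:
    - [0,0,0,0.01,0.0006,-0.049,2]
    - [0,0,0,0.01,0.0006,-0.049,2]
    - [0,0,0,0,0,0,2]

```text
time: 24.28
ee_pos: [0.5709, 0.0528, 0.1466]
eef_rot: [0.991, -0.092, 0.099, -0.016]
ft_force: [-3.0, 4.6, 1.6]
width: 0.0296
```

```bash
python3 - <<'E'
from h import *
go(*kt(-.0028,x=0,y=.0705,a=1.47-1.72)); print(SF.T@r.read_state()["ft_force"], SF.T@r.read_state()["torque"])
E
```

```text
t 24.27 d cm [ 0.04 -0.15  0.04] rv [-0.0014  0.0003 -0.0006] w 0.0296 F [-3.   4.6  1.6] q [-0.8   0.14  0.67  1.91 -0.09  0.92 -0.28]
[-2.33833066  4.81844704  2.13948669] [1.54444428 1.10676729 0.21386375]
```

Socket play is about 0.165 rad, so the screw should be at about its stop. I'll back off within that play and lift straight along the axis.

Call:
play_rows:
  commands:
    - [0,-0.05,0,-0.0099,-0.0006,0.049,2]
    - [0,-0.05,0,-0.0099,-0.0006,0.049,2]
    - [0,0,0,-0.0099,-0.0006,0.049,2]
    - [-0.06,0,0.3,0,0,0,2]
    - [-0.1,-0.005,0.5,0,0,0,2]
    - [-0.16,-0.01,0.8,0,0,0,2]
    - [-0.2,-0.013,1,0,0,0,2]
    - [-0.3,-0.02,1.5,0,0,0,2]
    - [-0.4,-0.03,2,0,0,0,2]
    - [-0.4,0,2,0,0,0,2]
    - [-0.5,2,2,0,0,0,2]
    - [-1,5,0,0,0.02,0,2]
    - [-1,5,0,0,0.02,0,2]
    - [-1,5,0,0,0.02,0,2]
    - [-1,5,0,0,0.02,0,2]
    - [0,0,0,0,0,0,2]

```text
time: 26.28
ee_pos: [0.5083, 0.2742, 0.2477]
eef_rot: [0.998, -0.015, 0.06, -0.008]
ft_force: [-0.4, -1.2, -5.5]
width: 0.0291
```

```bash
python3 - <<'E'
from h import *
go([.463,.311,.08],down(-.3))
a=snap("top","pics/t8.png"); d=snap("side","pics/s8.png")
def cr(c,p,k=28):
    u=proj(c,p)[0].astype(int); return cv2.resize(c["img"][u[1]-k:u[1]+k,u[0]-k:u[0]+k,::-1],(400,400),interpolation=cv2.INTER_CUBIC)
P=SC+SF@[0,.03,.01]; print(proj(a,P),proj(d,P))
cv2.imwrite("pics/m10.png",np.hstack([cr(a,P),cr(d,P)]))
E
```

```text
t 26.27 d cm [ -4.53   3.68 -16.77] rv [ 0.0023  0.1207 -0.2703] w 0.0291 F [-0.4 -1.2 -5.5] q [-1.03  0.13  0.46  1.68 -0.    1.24 -0.6 ]
[[260.48369135 198.88047432]] [[272.29743903 188.75422864]]
```

View pics/m10.png

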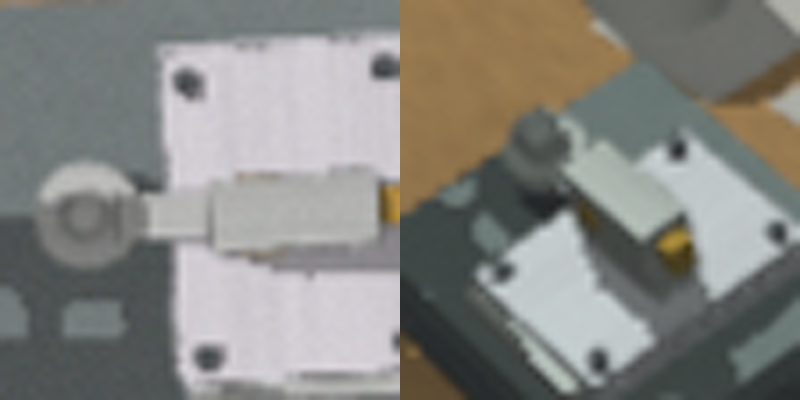

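The top crop shows the toe at about (180,215), swung over the plate edge and square to it. The plate is still in place. Now I'll stand the key back up on the bench near its old spot.

Call:
play_rows:
  commands:
    - [-1.45,0.4,-1.5,0.0006,0.03,0,2]
    - [-1.45,0.4,-1.5,0.0006,0.03,0,2]
    - [-1.45,0.4,-2.5,0.0006,0.03,0,2]
    - [-1.45,0.4,-3,0.0006,0.03,0,2]
    - [0,0,-4,0,0,0,2]
    - [0,0,-3,0,0,0,2]
    - [0,0,-1,0,0,0,2]
    - [0,0,0,0,0,0,2]
    - [0,0,0,0,0,0,2]

```text
time: 27.5
ee_pos: [0.4524, 0.286, 0.0836]
eef_rot: [1.0, -0.018, 0.0, -0.008]
ft_force: [-0.1, -0.1, -4.6]
width: 0.0298
```

```bash
python3 - <<'E'
from h import *
go([.45,.29,.062],down(-.03))
E
```

```text
t 27.5 d cm [-0.24  0.4  -2.16] rv [-0.0165  0.0011  0.0068] w 0.0298 F [-0.1 -0.1 -4.6] q [-1.01  0.26  0.43  1.89 -0.14  1.01 -0.56]
```

Call:
play_rows:
  commands:
    - [0,0,-0.8,-0.0165,0.001,0,2]
    - [0,0,-0.6,0,0,0,2]
    - [0,0,-0.4,0,0,0,2]
    - [0,0,-0.2,0,0,0,2]
    - [0,0,0,0,0,0,2]
    - [0,0,0,0,0,0,2]

```text
time: 28.25
ee_pos: [0.452, 0.2856, 0.0627]
eef_rot: [1.0, -0.018, -0.0, 0.001]
ft_force: [1.0, -0.5, -4.6]
width: 0.0301
```

Call:
play_rows:
  commands:
    - [0,0,-0.1,0,0,0,2]
    - [0,0,-0.1,0,0,0,2]
    - [0,0,0,0,0,0,2]

```text
time: 28.62
ee_pos: [0.4522, 0.2857, 0.0618]
eef_rot: [1.0, -0.019, -0.0, 0.0]
ft_force: [-4.0, -3.2, 10.7]
width: 0.0296
```

Contact came at the expected height. I'll release and withdraw upward.

Call:
play_rows:
  commands:
    - [0,0,0.05,0,0,0,2]
    - [0,0,0,0,0,0,5]
    - [0,0,0,0,0,0,5]
    - [0,0,0,0,0,0,5]
    - [0,0,0,0,0,0,5]
    - [0,0,1,0,0,0,5]
    - [0,0,3,0,0,0,5]
    - [0,0,5,0,0,0,5]
    - [0,0,5,0,0,0,5]
    - [-1,-5,3,0,0,0,5]
    - [-1,-6,0,0,0,0,5]
    - [-1,-6,0,0,0,0,5]
    - [0,-6,0,0,0,0,5]
    - [0,-6,0,0,0,0,5]
    - [0,0,0,0,0,0,5]
    - [0,0,0,0,0,0,5]

```text
time: 30.62
ee_pos: [0.4219, -0.0042, 0.2315]
eef_rot: [1.0, -0.019, -0.0, 0.0]
ft_force: [0.1, 1.5, 0.6]
width: 0.0502
```

```bash
python3 - <<'E'
from h import *
print(r.read_state()["ee_pos"],r.read_state()["ft_force"])
a=snap("top","pics/t9.png"); d=snap("side","pics/s9.png")
def cr(c,p,k=45):
    u=proj(c,p)[0].astype(int); return cv2.resize(c["img"][u[1]-k:u[1]+k,u[0]-k:u[0]+k,::-1],(400,400),interpolation=cv2.INTER_CUBIC)
P=np.array([.47,.3,.05]); cv2.imwrite("pics/m11.png",np.hstack([cr(a,P),cr(d,P)]))
p,m=mask(a,(240,165,300,235),lambda h,S,v:(S<45)&(v>165)); print(proj(a,SC+np.array([[x,y,.01] for x,y in((.06,-.045),(-.06,-.045),(-.06,.045),(.06,.045))])@SF.T).round(1).tolist(), quad(p).round(1).tolist())
E
```

```text
[ 0.42191726 -0.00415871  0.23148542] [0.05001847 1.46366475 0.62833841]
[[288.0, 173.9], [290.9, 220.2], [256.2, 222.4], [253.2, 176.1]] [[289.9, 174.7], [283.1, 200.6], [251.9, 202.6], [254.9, 176.7]]
```

View pics/m11.png

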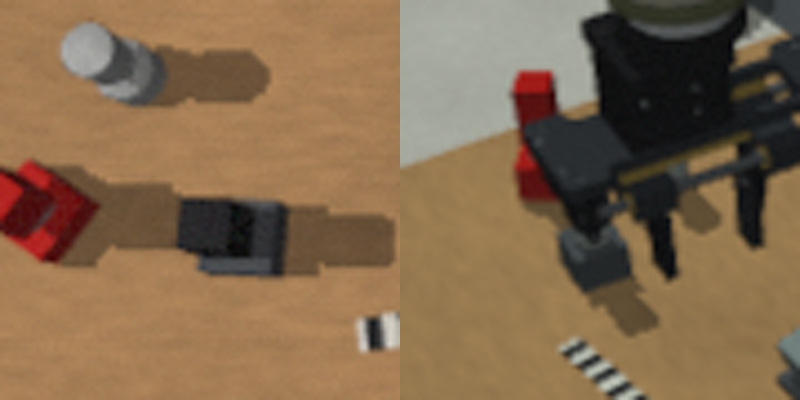

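The key stands upright on the bench: in the top crop the handle is at (205,225) and the foot at (262,240), with the lean of an upright thing. The gripper is clear of everything, so I'll hand in.

```bash
python3 -c "
from h import *
s=r.read_state(); print(s['time'],s['ft_force'].round(1)); print(r.close_job())"
```

```text
30.725 [-0.2  0.6 -0.2]
the job is handed in; nothing more can be done
None
```

I completed all the steps in order and handed the job in at 30.7 s; the hand-in gives no verdict. The lock plate is on the seat, the screw is turned with the key, and the key stands upright on the bench near its old spot.

**Checks that passed**
- **Plate:** After release its corners were within about 1 px (2–3 mm) of the seat corners in both views. It was still in place after the turn.
- **Key fit:** The foot met the flange at the predicted depth, in line with the screw, at about 11 N.
- **Screw:** The tool turned about 1.72 rad. The last picture shows the toe over the plate edge, square to the seat.
- **Key on the bench:** It touched down at the expected height, looks upright, and the gripper is clear of everything.

**Checks that failed or stayed open**
- **First grip:** The first try at the exhibit lifted before the fingers had closed. The exhibit had not moved, and the second try held.
- **Screw stop:** I saw no clear torque rise at the stop. That it got there rests on the tool's turn, less about 0.165 rad of socket play, and on the picture.
- **Final plate measurement:** The last automatic corner fit was spoiled, probably by the arm or its shadow. The plate's end position therefore rests on the picture taken just after the turn.
- **Bystanders:** I did not measure them at the end. The arm kept clear of them, and those in the close-ups look undisturbed.

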